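# Lock the sprung cover of the bench supply unit

## Task

The cover of the blue supply unit stands a little ajar on its spring. Set the fingertips in the slot of the round fastener on the cover, press the cover down shut and, while it is down, turn the fastener a quarter turn clockwise to its stop so that the cover stays locked shut when you let go. Only press and turn: do not lift the cover open, and leave the loose things around the unit where they stand.

Things in the scene. Friction and masses are not known exactly. Their poses are not given: they have to be found in the camera images.
- case: Blue bench supply unit with aluminium edges, fixed to the table, 200 (x) x 260 (y) x 100 mm high without its cover. Origin: centre of its underside; x points from its front (robot side) to its back, z up.
- cover (a joint): Hinged aluminium-edged cover on the unit, 200 x 260 x 5 mm; rad, 0 = fully shut on a rigid stop (top face 105 mm above the table), larger = more open. Hinge line along the unit's y at its back top edge (unit x = +100 mm, z = 100 mm). A spring lifts it: left alone unlocked it stands ajar at about 0.12 rad; about 3.5 N down on the fastener shuts it.
- cam (a joint): Quarter-turn fastener on the cover; rad: 0 to 0.25 at the start (unlocked, slot roughly along the unit's y), 1.571 at its stop (locked, slot along the unit's x); grows clockwise seen from above. Stays where it is left; turning takes about 0.1 N m.
- slot (a point): Centre of the slot's floor, on the turning axis, 145 mm in front of the hinge line, midway across. The fastener is a round dial, 84 mm across, standing 20 mm above the cover; between two raised black cheeks runs a straight slot 30 mm wide, 14 mm deep, 84 mm long, open at both ends. Floor 6 mm above the cover's top (111 mm above the table when shut). y runs along the slot, x across, z up.
- keeper (a point): Keeper lip inside the unit's front wall, hidden under the cover. The fastener's tongue passes under it only while the cover is pressed fully shut (below about 0.02 rad); turned with the cover up, it jams on the keeper or lies over it. Once locked and let go, the cover rises about 3 mm at its front (about 0.02 rad) and is held there.
- lens_mount: Loose bystander: round lens in a black ring on a post, 115 mm tall, foot 52 mm across. Origin: centre of underside.
- post_holder: Loose bystander: black post holder, 78 mm tall on a 50 x 30 mm foot. Origin: centre of underside.
- magnet_base: Loose bystander: dark steel magnetic base, 50 x 60 x 45 mm. Origin: centre of underside.
- driver: Loose bystander: screwdriver with black handle lying on the table, 160 mm long.
- lens_tube: Loose bystander: black cylinder, 30 mm diameter, 40 mm tall. Origin: centre of underside.
- cleaner: Loose bystander: white plastic bottle, 44 mm diameter, 110 mm tall. Origin: centre of underside.

How it is judged:
By the outcome, as a careful person would: the job done as asked, in the order asked, and still so for the second after the job is handed in, with the robot touching nothing.
It also fails if it takes over 35 s, if anything falls off the work surface, if the arm or the gripper's body presses on something with over 40 N, if the wrist force passes 120 N, or if a joint passes its speed limit or range.

## Robot

A 6-joint arm with a two-finger parallel gripper is mounted at the origin on the work surface. World frame = base frame: x ahead of the robot, y to its left, z up, the work surface at z = 0. Lengths are in m, angles in rad, forces in N, time in s.
With the tool pointing down it reaches from about 0.225 to 0.875 m from the base axis. Payload 3.4 kg.
Tool frame: the origin (TCP) lies midway between the tips of the shut fingers; the grasp point (between the pads) lies 19 mm behind it; z points along the fingers, y is the line along which they close (so a half turn about z gives the same grasp; the last joint's range is limited). The gripper opens to 85 mm and grips with 20 to 120 N. Pads are 22 mm wide; open, the fingers measure 114 mm over their backs; the gripper's body (76 mm by 85 mm) begins 54 mm behind the grasp point. The pads swing forward as they close: fully open they stand 13 mm farther back than shut.
Start: joints at [-1.287, 0.276, 1.505, -0, 1.361, -0.121], TCP at [0.226, -0.529, 0.231] pointing down, gripper open.
Joint ranges: [-2.89, 2.89], [-0.75, 2.08], [0.22, 2.7], [-1.18, 4.32], [0.11, 2.71], [-2.7, 2.7]. Speed limits (rad/s): [2.57, 2.57, 3.14, 3.14, 3.14, 3.14].

## Interface

Orientations are given as a rotation vector (axis times angle).
In Python, from bench import read_state, get_image, camera_model, close_job, search_frame, silhouettes, spot_point gives the robot as it stands. The module is installed in compiled form; this text tells all that it offers.
- The arm moves only by the tool carry_out, never from a script. Its argument "deltas" is a list of rows, each a list of 7 numbers: the turn, a rotation vector about the world's x, y, z in rad, then the shift along the world's x, y, z in mm, then the finger opening in mm, from 0 to 85.4. A call has 1 to 12 rows; each row shifts and turns the commanded pose from where the row before left it; what a row does not reach is not made up. A row lasts 1/8 s, in which the tool goes at most 62.5 mm and 10.7 degrees, less where a joint would pass 70% of its speed; a pose out of reach is approached as far as the arm can. A call with a gripper value outside its range is refused whole. The fingers move at their own pace and stop on an object; the grip force is fixed at half the most. Time passes only in rows, so rows that do not move let the fingers close. It gives the time, the measured TCP pose, the force, the opening and the grip force at its end, in the units of the state.
- read_state(): the state, without advancing time (a new reading comes with each control period).
- get_image(name): name is "side" or "top"; returns (picture, depth): 400x640x3 uint8, red, green, blue; 400x640 float32, m along the optical axis (not along the pixel's ray), 0 where there is no reading.
- camera_model(name): a dict with "vertical_fov" (degrees; the focal length in pixels is half the picture's height over the tangent of half this angle, whatever the lens; pixels are square), "cx", "cy" (the principal point, pixels), "pose" (4x4, takes a point from camera to world coordinates). Camera axes: x right, y down, z forward; pixel columns grow to the right and rows downward; lengths in m; the calibration is good to about 2 mm. A picture is of the moment at which its call begins. camera_model takes no time and is no camera call.
- close_job(): hands the job in; it is judged then, once.
Trained networks look in the newest picture that a camera, given by its name, has taken for a name from the list of things; names that differ only in an ending like _2 or _b are one class to them, and where a whole thing is asked for, a point or a joint stands for the part that bears it (a point fixed in the world has none). Each returns a list of dicts, best first, with "score" (0 to 1); they miss things now and then, are a little off and sometimes report something else, mostly with a low value. They report only what shows in the picture. A call takes as long as a camera call.
- search_frame(camera, name): "position" ([x, y, z] in m, in world coordinates, good to about 4 mm: the middle of the surface that is visible of it).
- silhouettes(camera, name): "region" (400x640 bool, what is visible of it).
- spot_point(camera, name): "position" ([x, y, z] in m, in world coordinates, good to about 4 mm: a listed point, or the origin of a listed thing).
The state is a dict: "t": time; "joint_pos": joint angles; "joint_velocities": joint speeds; "tau": joint torques, N m; "eef_pos": TCP position; "tcp_rot": TCP orientation; "ft_force": force on the tool from outside, world axes, zero at the start; "wrist_torque": the same for the moment, N m; "grip_width": opening from 0.0 (shut) to 1.0 (fully open); "grasp_force": force on a finger pad.
Only numpy, scipy, OpenCV 4.12 (cv2) and the standard library are available. Lean on these libraries where they do the work, as an engineer would, in place of code of your own. Each camera call takes 0.05 s, during which the arm holds its last target. There are 200 camera calls.

## Working session

There is one attempt and no reset: what is moved stays moved. The work goes in short steps, Python scripts to look and compute and a tool call to move; the robot and the scene stay as the last step left them, time stands still between calls to the robot, and variables do not carry over. Pictures are saved under pics/ and viewed, at most 10 in all, crops included, and the job is handed in when it is done.

Besides the shell and the picture viewer there is one more tool, called after "Emit:" by a JSON object that holds its "fn" and its "kwargs", one argument or row to a line. carry_out: Moves the arm, as the interface text tells. Its arguments: {"type":"object","properties":{"deltas":{"type":"array"}},"required":["deltas"]}

```bash
mkdir -p pics
python3 - <<'E'
from bench import *
import cv2,numpy as np
s=read_state();print({k:np.round(v,3).tolist() for k,v in s.items()})
for c in("top","side"):
    im,d=get_image(c);cv2.imwrite(f"pics/{c}0.png",im[:,:,::-1])
    m=camera_model(c);print(c,m["vertical_fov"],np.round(m["pose"],3).tolist())
    for n in("slot","case"):
        print(c,n,[(np.round(r["position"],4).tolist(),round(r["score"],2)) for r in spot_point(c,n)])
for n in("lens_mount","post_holder","magnet_base","driver","lens_tube","cleaner"):
    print(n,[(np.round(r["position"],3).tolist(),round(r["score"],2)) for r in search_frame("top",n)[:2]])
E
```

```text
{'t': 0.0, 'joint_pos': [-1.287, 0.277, 1.506, -0.0, 1.361, -0.121], 'joint_velocities': [0.001, -0.0, 0.002, -0.002, 0.0, -0.001], 'tau': [-0.002, -41.678, -24.581, -0.001, 0.011, 0.0], 'eef_pos': [0.226, -0.528, 0.23], 'tcp_rot': [-3.076, -0.631, 0.0], 'ft_force': [-0.434, -0.096, 0.362], 'wrist_torque': [-0.002, 0.033, -0.03], 'grasp_force': 0.0, 'grip_width': 1.0}
top 52.663778570595454 [[0.006, -0.997, 0.082, 0.495], [-1.0, -0.007, -0.003, 0.112], [0.003, -0.082, -0.997, 1.188], [0.0, 0.0, 0.0, 1.0]]
top slot [([0.5723, 0.0188, 0.1292], 0.81)]
top case [([0.6148, 0.0152, -0.001], 0.97)]
side 44.90221579152537 [[-0.719, -0.526, 0.454, 0.077], [-0.695, 0.529, -0.487, 0.611], [0.016, -0.666, -0.746, 0.875], [0.0, 0.0, 0.0, 1.0]]
side slot [([0.5697, 0.0202, 0.1286], 0.76)]
side case [([0.6158, 0.0163, 0.0011], 0.61), ([0.6744, 0.2904, -0.0045], 0.43)]
lens_mount [([0.618, 0.204, 0.009], 0.5), ([0.609, 0.02, 0.117], 0.23)]
post_holder [([0.463, 0.117, 0.012], 0.66)]
magnet_base [([0.623, -0.194, 0.045], 0.79), ([0.462, 0.12, 0.01], 0.19)]
driver [([0.491, -0.173, 0.04], 0.67), ([0.459, -0.068, 0.024], 0.6)]
lens_tube []
cleaner [([0.661, 0.284, 0.072], 0.69), ([0.609, 0.02, 0.118], 0.23)]
```

View pics/top0.png

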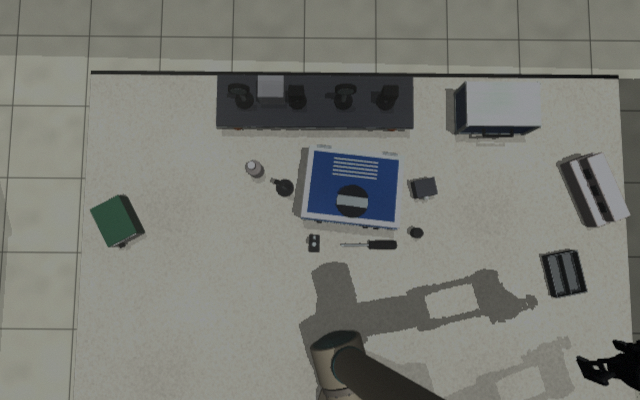

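View pics/side0.png

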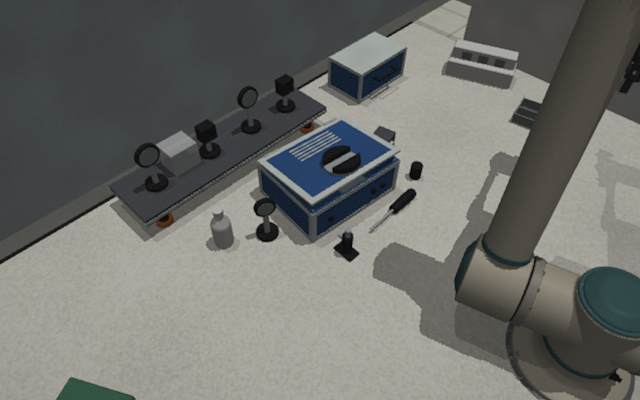

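The top view shows the unit around pixel (350,188), slightly yawed. The dial is at (352,201), with its pale slot running along image x (about world y). Next I'll measure the unit's yaw and the slot's angle.

```bash
cat > h.py <<'E'
import numpy as np,cv2
from bench import *
def world(c,d):
    m=camera_model(c);f=200/np.tan(np.radians(m["vertical_fov"])/2)
    v,u=np.mgrid[:400,:640]
    P=np.stack([(u-m["cx"])/f*d,(v-m["cy"])/f*d,d,np.ones_like(d)],-1)
    return (P@m["pose"].T)[...,:3]
def ang(p):
    r=cv2.minAreaRect(p[:,:2].astype(np.float32)*1000);return [np.round(x,2) for x in r]
def pca(p):
    q=p[:,:2]-p[:,:2].mean(0);w,V=np.linalg.eigh(q.T@q);a=V[:,1];return p.mean(0).round(4),np.degrees(np.arctan2(a[1],a[0])).round(1),len(p)
E
python3 - <<'E'
from h import *
for c in("top","side"):
    im,d=get_image(c);W=world(c,d)
    g=im.max(2).astype(int);sat=g-im.min(2)
    for n in("cover","case"):
        r=silhouettes(c,n)
        if r: print(c,n,r[0]["score"],ang(W[r[0]["region"]&(d>0)&(W[...,2]>.08)]))
    near=(np.hypot(W[...,0]-.571,W[...,1]-.019)<.040)&(W[...,2]>.09)
    pale=near&(g>90)&(sat<50)
    print(c,"slot",pca(W[pale])); 
    # plane fit cover blue
    bl=(sat>60)&(W[...,2]>.095)&(np.hypot(W[...,0]-.61,W[...,1]-.016)<.16);p=W[bl]
    print("blue",len(p),ang(p),np.linalg.lstsq(np.c_[p[:,:2]-[.61,.016],np.ones(len(p))],p[:,2],rcond=None)[0].round(4))
    k=(slice(130,250),slice(280,420)) if c=="top" else (slice(110,250),slice(250,410))
    cv2.imwrite(f"pics/{c}1.png",cv2.resize(im[k][:,:,::-1],None,fx=5,fy=5,interpolation=cv2.INTER_CUBIC)[:600,:800])
E
```

```text
top cover 0.71 [array([617.83,  13.41]), array([260.38, 202.17]), np.float64(83.91)]
top slot (array([0.5747, 0.018 , 0.1288]), np.float64(82.1), 279)
blue 597 [array([591.82,  13.11]), array([215.54, 213.7 ]), np.float64(84.11)] [-0.3328  0.0138  0.1257]
side cover 0.67 [array([618.16,  15.72]), array([262.88, 204.01]), np.float64(83.79)]
side case 0.59 [array([619.26,  40.18]), array([313.51, 207.11]), np.float64(83.79)]
side slot (array([0.5768, 0.0196, 0.1282]), np.float64(80.8), 190)
blue 2693 [array([612.15,  20.87]), array([239.21, 184.07]), np.float64(83.9)] [-0.1188  0.0125  0.119 ]
```

View pics/top1.png

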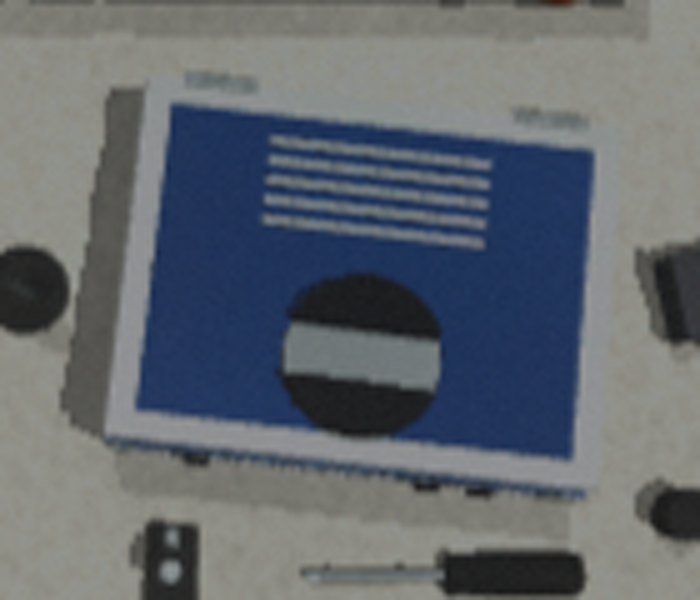

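The crop shows the slot strip centred near top-image pixel (352,201). The slot line is at about 81.5°, unit y is at 83.9°, so the fastener starts at about 0.04 rad. The ajar slot floor is at about (0.573, 0.0195, 0.129). I'll spread the fingers along the slot with tool-y at 81.5°, which leaves joint 6 room for the clockwise turn. First comes the approach, at height.

Emit:
{"fn": "carry_out", "kwargs": {
  "deltas": [
    [0,0,0.1725,23,36.5,0,40],
    [0,0,0.1725,23,36.5,0,40],
    [0,0,0.1725,23,36.5,0,40],
    [0,0,0.1725,23,36.5,0,40],
    [0,0,0.1725,23,36.5,0,40],
    [0,0,0.1725,23,36.5,0,40],
    [0,0,0.1725,23,36.5,0,40],
    [0,0,0.1725,23,36.5,0,40],
    [0,0,0.1725,23,36.5,0,40],
    [0,0,0.1725,23,36.5,0,40],
    [0,0,0.1725,23,36.5,0,40],
    [0,0,0.1725,23,36.5,0,40]
  ]
}}

```text
t: 2.4
eef_pos: [0.5032, -0.0893, 0.2315]
tcp_rot: [1.019, 2.971, -0.0]
ft_force: [1.0, 0.2, -0.1]
grip_width: 0.469
grasp_force: 0.0
```

Emit:
{"fn": "carry_out", "kwargs": {
  "deltas": [
    [0,0,0.1725,23,36.5,-10,40],
    [0,0,0.1725,23,36.5,-10,40],
    [0,0,0.1725,23,36.5,-10,40],
    [0,0,0,0,0,0,40],
    [0,0,0,0,0,0,40]
  ]
}}

```text
t: 3.02
eef_pos: [0.5711, 0.0187, 0.2012]
tcp_rot: [-0.235, -3.132, 0.001]
ft_force: [-0.7, 0.2, -0.0]
grip_width: 0.468
grasp_force: 0.0
```

```bash
cat > st.py <<'E'
from h import *
from scipy.spatial.transform import Rotation as R
s=read_state();M=R.from_rotvec(s["tcp_rot"]).as_matrix()
print(s["t"],np.round(s["eef_pos"],4),"yaw",np.degrees(np.arctan2(M[1,1],M[0,1])).round(2),"z",M[:,2].round(3),"F",np.round(s["ft_force"],2),"T",np.round(s["wrist_torque"],2),"q",np.round(s["joint_pos"],3),s["grip_width"])
E
python3 st.py
```

```text
3.025 [0.5711 0.0187 0.2012] yaw 81.42 z [-0.001 -0.001 -1.   ] F [-0.71  0.22 -0.04] T [ 0.02 -0.01  0.02] q [-8.900e-02  2.890e-01  1.562e+00 -1.000e-03  1.291e+00 -1.510e+00] 0.46790875904313617
```

Emit:
{"fn": "carry_out", "kwargs": {
  "deltas": [
    [0,0,0,1.5,1,-15,40],
    [0,0,0,0,0,-15,40],
    [0,0,0,0,0,-15,40],
    [0,0,0,0,0,-5,40],
    [0,0,0,0,0,0,40]
  ]
}}

```text
t: 3.65
eef_pos: [0.5727, 0.0198, 0.1507]
tcp_rot: [-0.235, -3.132, -0.0]
ft_force: [0.4, -0.9, -0.5]
grip_width: 0.464
grasp_force: 0.0
```

```bash
python3 st.py
python3 - <<'E'
from h import *
im,d=get_image("side");a=cv2.resize(im[100:220,270:410,::-1],None,fx=4,fy=4,interpolation=cv2.INTER_CUBIC)
cv2.imwrite("pics/s2.png",a)
E
```

```text
3.65 [0.5727 0.0198 0.1507] yaw 81.43 z [-0.001  0.    -1.   ] F [ 0.36 -0.86 -0.48] T [-0.01  0.05  0.01] q [-0.087  0.329  1.636  0.     1.178 -1.508] 0.46389113939225746
```

View pics/s2.png

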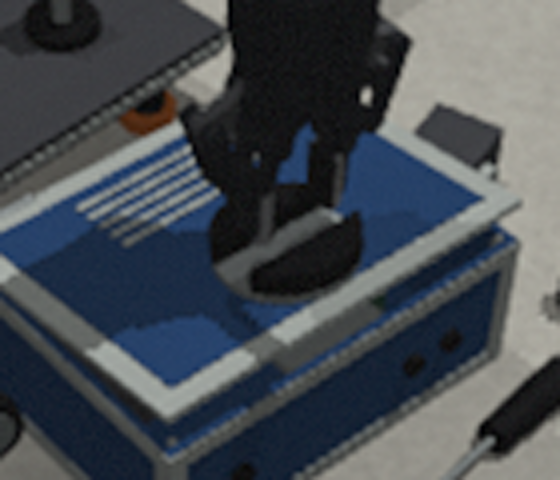

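The fingertips hover over the slot, spread along it: crop pixels (262,240) and (335,205), about (335,160) and (354,151) in the side view. Now I'll ease down.

Emit:
{"fn": "carry_out", "kwargs": {
  "deltas": [
    [0,0,0,0,0,-5,40],
    [0,0,0,0,0,-5,40],
    [0,0,0,0,0,-5,40],
    [0,0,0,0,0,-5,40],
    [0,0,0,0,0,0,40]
  ]
}}

```text
t: 4.32
eef_pos: [0.5726, 0.0199, 0.1307]
tcp_rot: [-0.234, -3.132, -0.0]
ft_force: [0.1, 0.3, 0.0]
grip_width: 0.468
grasp_force: 0.0
```

Emit:
{"fn": "carry_out", "kwargs": {
  "deltas": [
    [0,0,0,-0.5,0,-4,40],
    [0,0,0,0,0,-4,40],
    [0,0,0,-0.5,0,-2,40],
    [0,0,0,0,0,0,40]
  ]
}}

```text
t: 4.82
eef_pos: [0.5719, 0.02, 0.1213]
tcp_rot: [-0.234, -3.133, -0.0]
ft_force: [0.4, 0.1, 1.2]
grip_width: 0.465
grasp_force: 0.5
```

```bash
python3 st.py
```

```text
4.825 [0.5719 0.02   0.1213] yaw 81.45 z [-0.  0. -1.] F [0.36 0.09 1.23] T [-0.03  0.04 -0.04] q [-0.087  0.354  1.679  0.     1.109 -1.508] 0.4654293560725181
```

Emit:
{"fn": "carry_out", "kwargs": {
  "deltas": [
    [0,0,0,-0.5,0,-4,40],
    [0,0,0,0,0,-4,40],
    [0,0,0,0,0,-4,40],
    [0,0,0,0,0,-3,40],
    [0,0,0,0,0,0,40]
  ]
}}

```text
t: 5.45
eef_pos: [0.5709, 0.0201, 0.1093]
tcp_rot: [0.234, 3.133, 0.0]
ft_force: [-7.0, 0.6, 20.5]
grip_width: 0.468
grasp_force: 10.4
```

```bash
python3 st.py
```

```text
5.45 [0.5709 0.0201 0.1093] yaw 81.45 z [ 0.  0. -1.] F [-6.98  0.57 20.55] T [ 0.18  1.27 -0.08] q [-0.087  0.363  1.698  0.     1.08  -1.508] 0.4677747149002929
```

Contact at 0.121 and 20 N at 0.109 fit a cover fully down on its stop. Now I'll turn clockwise while holding it down.

Emit:
{"fn": "carry_out", "kwargs": {
  "deltas": [
    [0,0,-0.07,-0.7,0,0,40],
    [0,0,-0.14,0,0,0,40],
    [0,0,-0.14,0,0,0,40],
    [0,0,-0.14,0,0,0,40],
    [0,0,0,0,0,0,40]
  ]
}}

```text
t: 6.08
eef_pos: [0.5711, 0.0202, 0.1093]
tcp_rot: [0.988, 2.98, 0.002]
ft_force: [-5.9, 1.8, 19.8]
grip_width: 0.473
grasp_force: 9.7
```

```bash
python3 st.py
```

```text
6.075 [0.5711 0.0202 0.1093] yaw 53.33 z [ 0.002  0.    -1.   ] F [-5.9   1.81 19.82] T [ 0.17  1.01 -0.09] q [-8.700e-02  3.630e-01  1.699e+00  1.000e-03  1.078e+00 -1.018e+00] 0.4726581537808289
```

Emit:
{"fn": "carry_out", "kwargs": {
  "deltas": [
    [0,0,-0.14,0,0,0,40],
    [0,0,-0.14,0,0,0,40],
    [0,0,-0.14,0,0,0,40],
    [0,0,-0.14,0,0,0,40],
    [0,0,-0.14,0,0,0,40],
    [0,0,-0.14,0,0,0,40],
    [0,0,-0.14,0,0,0,40],
    [0,0,-0.07,0,0,0,40],
    [0,0,0,0,0,0,40]
  ]
}}

```text
t: 7.2
eef_pos: [0.5716, 0.0201, 0.1093]
tcp_rot: [2.348, 2.084, 0.004]
ft_force: [-5.6, 1.2, 18.9]
grip_width: 0.466
grasp_force: 9.4
```

```bash
python3 st.py
python3 - <<'E'
from h import *
im,d=get_image("side");a=cv2.resize(im[100:220,270:410,::-1],None,fx=4,fy=4,interpolation=cv2.INTER_CUBIC)
cv2.imwrite("pics/s3.png",a)
E
```

```text
7.2 [0.5716 0.0201 0.1093] yaw -6.82 z [ 0.003  0.    -1.   ] F [-5.65  1.25 18.9 ] T [ 0.24  0.92 -0.09] q [-0.087  0.363  1.699  0.     1.077  0.032] 0.46615467193451776
```

View pics/s3.png

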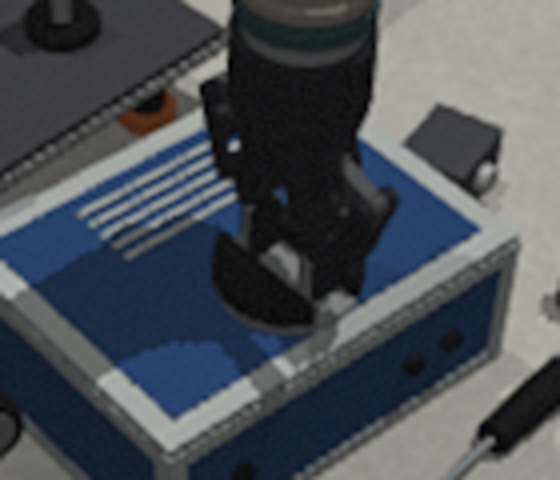

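The cover is shut and the dial has followed; its slot now runs roughly front to back through crop (310,285). I'll carry on to the stop, watching the torque.

Emit:
{"fn": "carry_out", "kwargs": {
  "deltas": [
    [0,0,-0.07,0,0,0,40],
    [0,0,-0.07,0,0,0,40],
    [0,0,0,0,0,0,40]
  ]
}}

```text
t: 7.62
eef_pos: [0.5723, 0.0193, 0.1093]
tcp_rot: [2.485, 1.915, 0.004]
ft_force: [-2.4, 0.6, 16.7]
grip_width: 0.463
grasp_force: 10.3
```

```bash
python3 st.py
```

```text
7.625 [0.5723 0.0193 0.1093] yaw -14.78 z [ 0.005 -0.002 -1.   ] F [-2.44  0.61 16.7 ] T [-0.01  0.77  0.15] q [-8.700e-02  3.630e-01  1.698e+00 -1.000e-03  1.076e+00  1.720e-01] 0.4625081278696723
```

Emit:
{"fn": "carry_out", "kwargs": {
  "deltas": [
    [0,0,-0.05,0,0,0,40],
    [0,0,-0.05,0,0,0,40],
    [0,0,0,0,0,0,40]
  ]
}}

```text
t: 8.0
eef_pos: [0.5726, 0.0196, 0.1094]
tcp_rot: [2.567, 1.801, 0.004]
ft_force: [-2.0, 1.1, 16.7]
grip_width: 0.468
grasp_force: 57.5
```

```bash
python3 st.py
```

```text
8.0 [0.5726 0.0196 0.1094] yaw -19.9 z [ 0.005 -0.003 -1.   ] F [-1.98  1.07 16.69] T [0.29 0.66 3.15] q [-0.086  0.363  1.698 -0.003  1.075  0.263] 0.468398094396226
```

The torque jumped to 3 N m, so the fastener is at its stop. I'll back off to mid-slack and lift straight out.

Emit:
{"fn": "carry_out", "kwargs": {
  "deltas": [
    [0,0,0.1,0,0,0,40],
    [0,0,0.1,0,0,1,40],
    [0,0,0,0,0,3,40],
    [0,0,0,0,0,4,40],
    [0,0,0,0,0,6,40],
    [0,0,0,0,0,10,40],
    [0,0,0,0,0,20,40],
    [0,0,0,0,0,40,40],
    [0,0,0,-40,0,40,40],
    [0,0,0,-60,0,0,40],
    [0,0,0,-60,0,0,40],
    [0,0,0,0,0,0,40]
  ]
}}

```text
t: 9.5
eef_pos: [0.4055, 0.0204, 0.2304]
tcp_rot: [-2.389, -2.037, 0.003]
ft_force: [0.4, 0.4, 1.1]
grip_width: 0.469
grasp_force: 0.0
```

```bash
python3 st.py
python3 - <<'E'
from h import *
for c,k in(("side",(slice(100,240),slice(240,420))),("top",(slice(130,270),slice(260,440)))):
    im,d=get_image(c);W=world(c,d)
    cv2.imwrite(f"pics/{c}4.png",cv2.resize(im[k][:,:,::-1],None,fx=4,fy=4,interpolation=cv2.INTER_CUBIC))
    print(c,[(np.round(r["position"],4),r["score"]) for r in spot_point(c,"slot")])
    g=im.max(2).astype(int);sat=g-im.min(2);near=(np.hypot(W[...,0]-.571,W[...,1]-.019)<.033)&(W[...,2]>.09)
    print(pca(W[near&(g>90)&(sat<50)]))
E
```

```text
9.5 [0.4055 0.0204 0.2304] yaw -9.09 z [-0.003  0.    -1.   ] F [0.39 0.37 1.13] T [-0.05 -0.03 -0.03] q [-0.121  0.019  1.824 -0.     1.301  0.038] 0.46859925993313334
side [(array([0.5665, 0.0178, 0.1105]), 0.75), (array([0.4609, 0.1169, 0.0009]), 0.48)]
(array([0.5711, 0.0153, 0.1136]), np.float64(177.9), 159)
top [(array([0.5687, 0.0209, 0.115 ]), 0.85)]
(array([0.5713, 0.0193, 0.1136]), np.float64(177.2), 231)
```

View pics/side4.png

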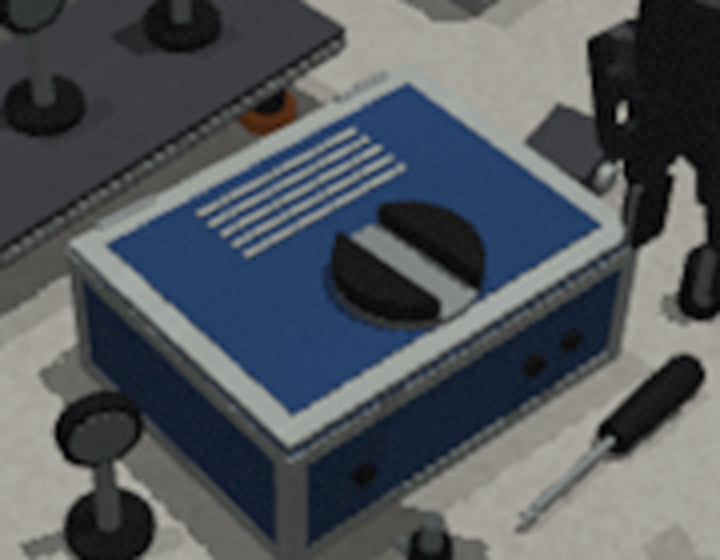

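View pics/top4.png

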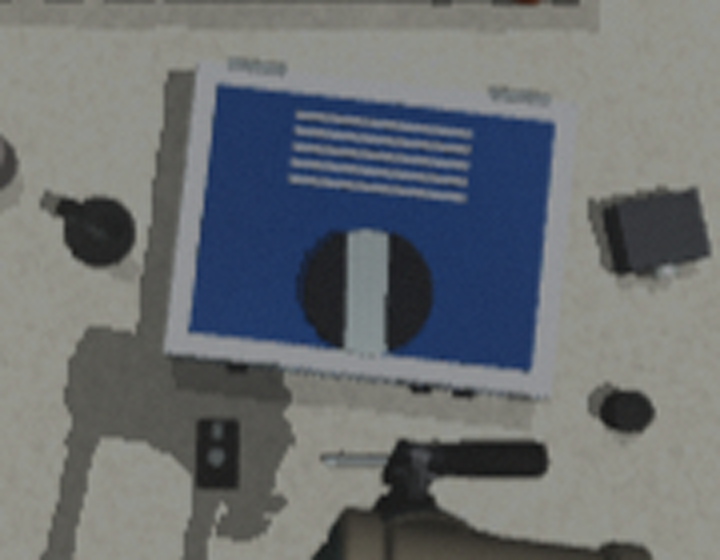

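The cover is down and held, and the loose things are where they were. But the slot through crop (367,290) measures about -2.5°, and the unit's x axis is at -6.1°. Backing off under load dragged the dial about 4° back from its stop by friction. I'll go back in, turn it to the stop again and lift off before reversing.

Emit:
{"fn": "carry_out", "kwargs": {
  "deltas": [
    [0,0,0.06,55,0,0,40],
    [0,0,0,56,-0.5,0,40],
    [0,0,0,55,0,-35,40],
    [0,0,0,0,0,-40,40],
    [0,0,0,0,0,-18,40],
    [0,0,0,0,0,0,40]
  ]
}}

```text
t: 10.45
eef_pos: [0.5747, 0.0195, 0.1362]
tcp_rot: [-2.326, -2.107, 0.005]
ft_force: [-0.7, 0.4, -0.0]
grip_width: 0.471
grasp_force: 0.0
```

```bash
python3 st.py
```

```text
10.45 [0.5747 0.0195 0.1362] yaw -5.64 z [-0.004  0.    -1.   ] F [-0.68  0.37 -0.02] T [-0.02  0.02 -0.01] q [-0.087  0.346  1.649 -0.     1.151  0.011] 0.470943255630974
```

Emit:
{"fn": "carry_out", "kwargs": {
  "deltas": [
    [0,0,0,-3,0,-7,40],
    [0,0,0,0,0,-7,40],
    [0,0,0,0,0,-6,40],
    [0,0,0,0,0,-4,40],
    [0,0,0,0,0,-2,40],
    [0,0,0,0,0,0,40]
  ]
}}

```text
t: 11.2
eef_pos: [0.5716, 0.0194, 0.1129]
tcp_rot: [2.328, 2.109, 0.0]
ft_force: [-0.5, 0.1, 0.7]
grip_width: 0.471
grasp_force: 0.0
```

```bash
python3 st.py
```

```text
11.2 [0.5716 0.0194 0.1129] yaw -5.64 z [ 0. -0. -1.] F [-0.53  0.13  0.69] T [-0.03 -0.07 -0.03] q [-0.088  0.361  1.691 -0.     1.089  0.011] 0.47065826603658156
```

Emit:
{"fn": "carry_out", "kwargs": {
  "deltas": [
    [0,0,0,0,0,-2.5,40],
    [0,0,0,0,0,-2,40],
    [0,0,0,0,0,0,40],
    [0,0,-0.07,0,0,0,40],
    [0,0,-0.06,0,0,0,40],
    [0,0,-0.04,0,0,0,40],
    [0,0,0,0,0,0,40]
  ]
}}

```text
t: 12.08
eef_pos: [0.5723, 0.0196, 0.1095]
tcp_rot: [2.498, 1.903, 0.003]
ft_force: [-1.7, 0.2, 7.2]
grip_width: 0.469
grasp_force: 4.8
```

```bash
python3 st.py
```

```text
12.075 [0.5723 0.0196 0.1095] yaw -15.38 z [ 0.002  0.    -1.   ] F [-1.7   0.16  7.23] T [0.05 0.26 0.09] q [-0.087  0.364  1.696  0.     1.079  0.181] 0.46869476245926056
```

Now small further turns until the torque shows the stop.

Emit:
{"fn": "carry_out", "kwargs": {
  "deltas": [
    [0,0,-0.03,0,0,0,40],
    [0,0,0,0,0,0,40]
  ]
}}

```text
t: 12.32
eef_pos: [0.5723, 0.0196, 0.1094]
tcp_rot: [2.523, 1.869, 0.003]
ft_force: [-0.1, 1.3, 7.3]
grip_width: 0.474
grasp_force: 16.8
```

```bash
python3 st.py
```

```text
12.325 [0.5723 0.0196 0.1094] yaw -16.94 z [ 0.002 -0.    -1.   ] F [-0.14  1.34  7.32] T [0.26 0.29 0.94] q [-0.087  0.364  1.696 -0.     1.079  0.209] 0.4742617121969562
```

Emit:
{"fn": "carry_out", "kwargs": {
  "deltas": [
    [0,0,-0.03,0,0,0,40],
    [0,0,0,0,0,0,40]
  ]
}}

```text
t: 12.58
eef_pos: [0.5723, 0.0196, 0.1095]
tcp_rot: [2.547, 1.836, 0.002]
ft_force: [-1.3, 1.4, 7.4]
grip_width: 0.47
grasp_force: 33.6
```

```bash
python3 st.py
```

```text
12.575 [0.5723 0.0196 0.1095] yaw -18.43 z [ 0.002 -0.001 -1.   ] F [-1.35  1.37  7.42] T [0.29 0.24 1.97] q [-8.700e-02  3.640e-01  1.696e+00 -1.000e-03  1.079e+00  2.360e-01] 0.4701499582752556
```

Firmly at the stop. I'll unwind only the elastic part, lift off the floor, then reverse in free air and rise.

Emit:
{"fn": "carry_out", "kwargs": {
  "deltas": [
    [0,0,0.04,0,0,0,40],
    [0,0,0,0,0,3,40],
    [0,0,0,0,0,5,40],
    [0,0,0,0,0,0,40],
    [0,0,0.09,0,0,0,40],
    [0,0,0,0,0,10,40],
    [0,0,0,0,0,20,40],
    [0,0,0,0,0,40,40],
    [0,0,0,-40,0,40,40],
    [0,0,0,-60,0,0,40],
    [0,0,0,-60,0,0,40],
    [0,0,0,0,0,0,40]
  ]
}}

```text
t: 14.08
eef_pos: [0.4064, 0.0197, 0.2271]
tcp_rot: [-2.432, -1.987, 0.002]
ft_force: [0.3, 0.9, 0.0]
grip_width: 0.469
grasp_force: 0.0
```

```bash
python3 st.py
python3 - <<'E'
from h import *
for c,k in(("side",(slice(100,240),slice(240,420))),("top",(slice(130,270),slice(260,440)))):
    im,d=get_image(c);W=world(c,d)
    cv2.imwrite(f"pics/{c}5.png",cv2.resize(im[k][:,:,::-1],None,fx=4,fy=4,interpolation=cv2.INTER_CUBIC))
    r=silhouettes(c,"cover")
    if r: print(ang(W[r[0]["region"]&(d>0)&(W[...,2]>.08)]))
    g=im.max(2).astype(int);sat=g-im.min(2);near=(np.hypot(W[...,0]-.571,W[...,1]-.019)<.033)&(W[...,2]>.09)
    print(pca(W[near&(g>90)&(sat<50)]))
E
```

```text
14.075 [0.4064 0.0197 0.2271] yaw -11.51 z [-0.002 -0.    -1.   ] F [0.33 0.86 0.03] T [ 0.02 -0.12 -0.  ] q [-0.123  0.022  1.83  -0.     1.292  0.078] 0.46876134481405396
[array([617.31,  15.96]), array([262.07, 205.32]), np.float64(83.65)]
(array([0.5702, 0.0163, 0.1138]), np.float64(173.2), 170)
[array([616.01,  14.22]), array([261.93, 204.47]), np.float64(83.65)]
(array([0.571 , 0.0198, 0.1137]), np.float64(174.2), 231)
```

View pics/top5.png

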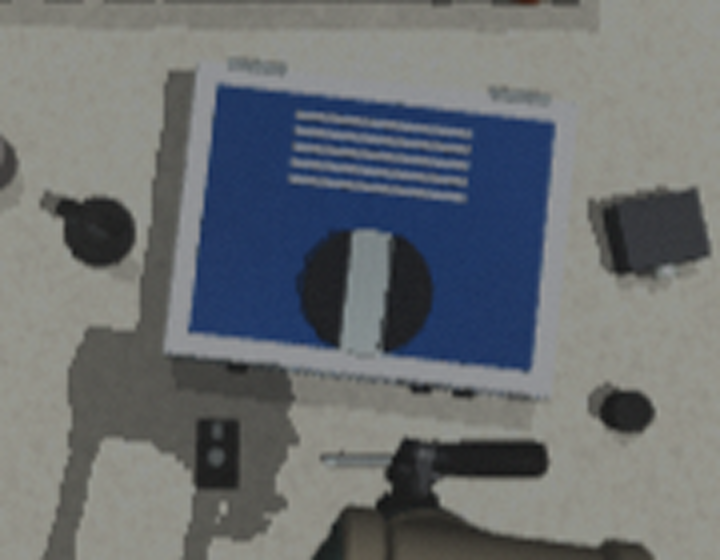

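The slot through crop (366,290) now lies parallel to the unit's sides (-6° against -6.3°). The slot floor is at 0.1137 m, so the cover is held about 3 mm up, as expected when locked. The loose things haven't moved and the gripper is clear, so I'm handing in.

```bash
python3 -c "from bench import *;print(close_job())"
```

```text
the job is handed in; nothing more can be done
None
```

The job is handed in: the cover is pressed shut and locked, with the fastener at its clockwise stop (a second press and turn was needed after the first release dragged it about 4° back), the loose things look unmoved, and the arm is clear at about 14 s of the 35 s.

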